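# Put the scale ball back in a hot-water dispenser and lock its hatch

### The arm

A 6-joint arm with a two-finger parallel gripper is mounted at the origin on a cart in front of the work surface, level with it; the furniture and walls round the work are solid. World frame = base frame: x ahead of the robot, y to its left, z up, the work surface at z = 0. Lengths are in m, angles in rad, forces in N, time in s.
With the tool pointing down it reaches from about 0.35 to 0.85 m from the base axis. Payload 8.1 kg.
Tool frame: the origin (TCP) lies between the finger pads; the fingertips stand 25 mm ahead of it and the grasp point (between the pads) lies 6 mm ahead of it (robot.tip_extent is the distance from the TCP to the fingertips, in m); z points along the fingers, y is the direction in which the jaws open and shut (so a half turn about z gives the same grasp; the last joint's range is limited). The gripper opens to 93 mm and grips with 3 to 60 N. Pads are 15 mm wide; open, the fingers measure 128 mm over their backs; the gripper's body (75 mm by 188 mm) begins 65 mm behind the grasp point.
Start: joints at [1.249, 0.13, 1.488, -0, 1.523, -0.085], TCP at [0.141, 0.583, 0.244] pointing down, gripper open.
Joint ranges: [-2.96, 2.96], [-0.89, 2.26], [0.02, 2.5], [-1.34, 4.48], [0, 2.73], [-2.66, 2.66]. Speed limits (rad/s): [2.39, 2.39, 2.79, 3.14, 3.14, 3.14].

### API

Orientations are given as a rotation vector (axis times angle).
In Python, from plant import robot gives the robot as it stands.
- The arm moves only by the tool drive_tool, never from a script. Its argument "increments" is a list of rows, each a list of 7 numbers: the closure, from 0 (fully open) to 1 (shut), then the shift along the world's x, y, z in units of 25 mm (1.0 is 25 mm), then the turn, a rotation vector about the world's x, y, z in rad. In form: [[gripper, dx, dy, dz, rx, ry, rz], ...]. A call has 1 to 20 rows; each row is the pose to reach, as a shift and turn from the pose commanded when the call began; what a row does not reach only later rows make up. A row lasts 1/12 s, in which the tool goes at most 41.7 mm and 7.16 degrees, less where a joint would pass 70% of its speed; a pose out of reach is approached as far as the arm can. A call with a gripper value outside its range is refused whole. The fingers move at their own pace and stop on an object; "squeeze" is the grip in N (left out, the last holds). Time passes only in rows, so rows that repeat a pose let the fingers close. It gives the time, the measured TCP pose, the force and the opening at its end, in the units of the state.
- robot.read_state(): the state, without advancing time (a new reading comes with each control period).
- robot.read_camera(name): name is "scene" or "top"; returns a dict with "image" (384x512x3 uint8, red, green, blue), "fx", "fy", "cx", "cy" (pixels), "T" (4x4, takes a point from camera to world coordinates). Camera axes: x right, y down, z forward; pixel columns grow to the right and rows downward; lengths in m; the calibration is good to about 2 mm. A picture is of the moment at which its call begins. There is no depth.
- robot.close_job(): hands the job in, once; it reports no verdict.
The state is a dict: "t": time; "q": joint angles; "dq": joint speeds; "joint_torque": joint torques, N m; "tool_pos": TCP position; "orientation": TCP orientation; "force": force on the tool from outside, world axes, zero at the start; "wrist_torque": the same for the moment, N m; "opening": finger opening in m.
Only numpy, scipy, OpenCV 4.12 (cv2) and the standard library are available. Lean on these libraries where they do the work, as an engineer would, in place of code of your own. Each camera call takes 0.05 s, during which the arm holds its last target.

### The job

The small hot-water dispenser has been descaled and must be made ready again: take the wire scale ball out of the egg cup, lower it right down to the floor of the tank and let it go there gently (do not drop it in) and swing the hatch shut. Then take the orange key from its pocket, turn the slotted lock in the hatch clockwise with it until it snaps home, which draws the hatch down tight, and stand the key back in its pocket. Leave the mug, the honey jar and the spice jar where they are.

Things in the scene. Friction and masses are not known exactly. Their poses are not given: they have to be found in the camera images.
- boiler: White hot-water dispenser, fixed box 176 mm deep (x), 272 mm wide (y), 165 mm high. Origin: centre of its underside; x points from its front (spout and drip tray, 60 mm out) to its back, y to its left, z up. On its deck (z = 165), all at x = 0: hatch hinge at y = -118 mm, tank mouth 146 (x) x 116 mm (centre y = -42), lock (y = +46 with the hatch shut), key pocket (y = +110).
- tank_floor (a point): Centre of the flat floor of the steel tank (146 mm in x, 116 mm in y, 58 mm deep below the deck), axes as the dispenser's. Two pairs of 4 mm wires form a low cradle on it, 28 mm between the wires; the ball resting there has its centre 22 mm above this point.
- ball_center (a point): Centre of the loose scale ball, a dark steel wire ball of 44 mm diameter, 60 g. At the start it sits on the rim of a white egg cup (40 mm wide at the rim, 46 mm foot, 46 mm high, 140 g, loose), its centre 61 mm above the worktop. Its axes mean nothing.
- hatch (a joint): Angle of the hatch, rad: 0 flat shut, 1.92 its stop (leaning back to the right). Above about 1.25 it stays where it is; pushed on below that (1 to 2 N at its edge) it sinks shut by itself in 1 to 2 s, damped, and rests on the springy seal at about 0.02 to 0.03. Only the lock draws it down to about 0.005.
- hatch_hinge (a point): Middle of the hatch's hinge line, 118 mm right of the dispenser's centre, 171 mm above the worktop. Axes are the hatch's: x along the hinge line (the dispenser's x), y along the panel from hinge to free edge, z out of its outer face. The grey panel is 168 mm wide (x), ends at y = 190 mm and lies from z = -4 to +8 mm.
- hatch_edge (a point): Middle of the hatch's free edge, 190 mm from the hinge line, half-way through the panel's thickness; axes as the hatch's.
- cam_slot (a point): Middle of the mouth of the slot in the steel lock head, in a round black collar (45 mm across) standing 10.5 mm above the hatch panel, 164 mm from its hinge. z points out of the hatch, y along the slot (either way). The slot is 22 mm long, 5.2 mm wide and 10 mm deep; steep bevels widen its mouth to 11 mm.
- cam (a joint): Angle of the lock, rad: 0 = unlocked (slot along the hatch's y), growing clockwise from above; 1.571 = home at its stop (slot pointing at the red dots). With the hatch shut it needs up to about 0.1 N m until its tongue is past a ridge at about 1.35 rad; then it drops home to the stop and stays. A blade has 0.12 rad of play either way in the slot: turn on until the stop is felt.
- key_grip (a point): Centre of the orange grip of the loose key (50 g): grip 12 mm thick (its x), 40 mm wide (its y), 42 mm high (its z). Below it a steel shank 9 x 20 mm, 24 mm long, then the blade. At the start the key stands upright in its pocket, blade down, its y along the dispenser's y (either way).
- key_blade (a point): Middle of the lower edge of the key's blade, 57 mm below the centre of the grip; axes as the key's. The blade is 3 mm thick (x), 18 mm wide (y) and 12 mm long (z).
- key_pocket (a point): Centre of the mouth of the key pocket, top of a grey collar 8 mm above the deck; axes as the dispenser's. The pocket is 16 mm (x) by 30 mm (y) and 46 mm deep; the grip's shoulders rest on the collar, so that the blade's lower edge stands 36 mm below this point.
- egg_cup: White egg cup that holds the ball at the start; origin under its foot.
- mug: Bystander: white mug with a handle, 85 mm wide, 100 mm high, near the front edge to the right of the dispenser; origin under its middle.
- honey_jar: Bystander: glass jar with a green lid, 65 mm wide, 114 mm high, to the left of the dispenser; origin under its middle.
- spice: Bystander: small spice jar with a red lid, 41 mm wide, 109 mm high, to the left of the dispenser; origin under its middle.
There are look-alikes about, which are no part of the job. What is shaped like the part that bears ball_center but blue or purple is not meant.

How it is judged:
On the way, in this order (a step that is already met when the one before it is completed fails the run):
1. the ball lies on the tank floor, let go (x of ball_center in the frame of boiler between -0.073 and 0.073 m and y of ball_center in the frame of boiler between -0.1 and 0.016 m and z of ball_center in the frame of boiler between 0.115 and 0.15 m and contact force between the fingers and scale_ball below 0.1 N and linear speed of scale_ball below 0.1 m/s), for 0.2 s.
2. the hatch is shut on its seal (value of joint hatch below 0.05 rad), for 0.2 s.
3. with the key's blade in its slot, the lock is turned home and has drawn the hatch down (value of joint cam above 1.4 rad and value of joint hatch below 0.014 rad and horizontal distance between key_blade and cam_slot below 0.006 m and z of key_blade in the frame of cam_slot below -0.004 m), for 0.2 s.
At the end, for the whole second after the job is handed in: The ball lies in the tank; the hatch is drawn down (under 0.014 rad); the lock is home (over 1.4 rad of 1.571); the key stands in its pocket, within about 7 mm, upright within 0.2 rad; key and ball are at rest (x of ball_center in the frame of boiler between -0.073 and 0.073 m and y of ball_center in the frame of boiler between -0.1 and 0.016 m and z of ball_center in the frame of boiler between 0.115 and 0.15 m and value of joint cam above 1.4 rad and value of joint hatch below 0.014 rad and x of key_blade in the frame of boiler between -0.007 and 0.007 m and y of key_blade in the frame of boiler between 0.102 and 0.118 m and z of key_blade in the frame of boiler between 0.131 and 0.143 m and angle between key_blade's own z axis and vertical below 0.2 rad and linear speed of each of lock_key, scale_ball below 0.02 m/s); the robot touches nothing.
It fails at once if the ball strikes or is pressed on the dispenser hard (over 25 N, as when it is dropped in from the mouth) (contact force between scale_ball and boiler above 25 N).
It fails at once if the mug pushed more than 30 mm or tipped (distance of mug from where it was at the start of the episode above 0.03 m or angle between mug's own z axis and vertical above 0.35 rad).
It fails at once if the honey jar pushed more than 30 mm or tipped (distance of honey_jar from where it was at the start of the episode above 0.03 m or angle between honey_jar's own z axis and vertical above 0.35 rad).
It fails at once if the spice jar pushed more than 30 mm or tipped (distance of spice from where it was at the start of the episode above 0.03 m or angle between spice's own z axis and vertical above 0.35 rad).
It also fails if it takes over 72 s, if anything falls off the work surface, if the arm or the gripper's body presses on something with over 40 N, if the wrist force passes 120 N, or if a joint passes its speed limit or range.

## Working session

There is one attempt and no reset: what is moved stays moved. The work goes in short steps, Python scripts to look and compute and a tool call to move; the robot and the scene stay as the last step left them, time stands still between calls to the robot, and variables do not carry over. Pictures are saved under pics/ and viewed, and the job is handed in when it is done.

Besides the shell and the picture viewer there is one more tool, called after "Emit:" by a JSON object that holds its "fn" and its "kwargs", one argument or row to a line. drive_tool: Moves the arm, as the interface text tells. Its arguments: {"type":"object","properties":{"increments":{"type":"array"},"squeeze":{"type":"number"}},"required":["increments"]}

```bash
ls; mkdir -p pics
python3 - <<'E'
from plant import robot
import cv2,numpy as np
print(robot.read_state())
for n in("scene","top"):
    c=robot.read_camera(n); print(n,c["fx"],c["fy"],c["cx"],c["cy"],c["T"].tolist() if hasattr(c["T"],"tolist") else c["T"])
    cv2.imwrite(f"pics/{n}0.png",cv2.resize(c["image"][:,:,::-1],(768,576),interpolation=cv2.INTER_CUBIC))
    np.save(f"{n}0.npy",c["image"])
E
```

```text
pics
{'t': 0.0, 'q': array([ 1.24858072e+00,  1.31157478e-01,  1.48927887e+00,  2.61126963e-06,
        1.52302749e+00, -8.53842661e-02]), 'dq': array([-0.0012477 , -0.00061577, -0.00098118,  0.00030271, -0.00173061,
        0.00014282]), 'joint_torque': array([ 1.21247373e-03, -5.59866464e+01, -4.91753483e+01,  7.68714678e-02,
        3.60128295e-02, -1.45517984e-04]), 'tool_pos': array([0.14057212, 0.58274951, 0.24258986]), 'orientation': array([-3.71099997e-01, -3.11921232e+00,  2.87723096e-03]), 'force': array([-0.10253767, -0.94540923, -0.04194861]), 'wrist_torque': array([-0.07035608, -0.00224709,  0.0048944 ]), 'opening': 0.09282957804196852}
scene 388.39831130937034 388.39831130937034 256.45034755910336 192.13078927802536 [[0.6883473406933234, -0.3978024116849663, 0.60657330951671, -0.35098965894458345], [-0.7250558005854932, -0.3522778049487617, 0.5917722823669689, -0.753500619808899], [-0.021726127076844653, -0.8471443734087519, -0.5309184363008447, 0.8814358689671383], [0.0, 0.0, 0.0, 1.0]]
top 461.89442774379086 461.89442774379086 258.2904135681739 185.84239379172288 [[0.3993294995411479, -0.8576223516852163, 0.32406766683230814, 0.04927322191878362], [-0.9167951842333305, -0.3753759879312928, 0.13630648499312054, -0.14316502433303013], [0.004747732384021026, -0.3515348767541072, -0.9361627473162369, 1.354203572266854], [0.0, 0.0, 0.0, 1.0]]
```

View pics/scene0.png

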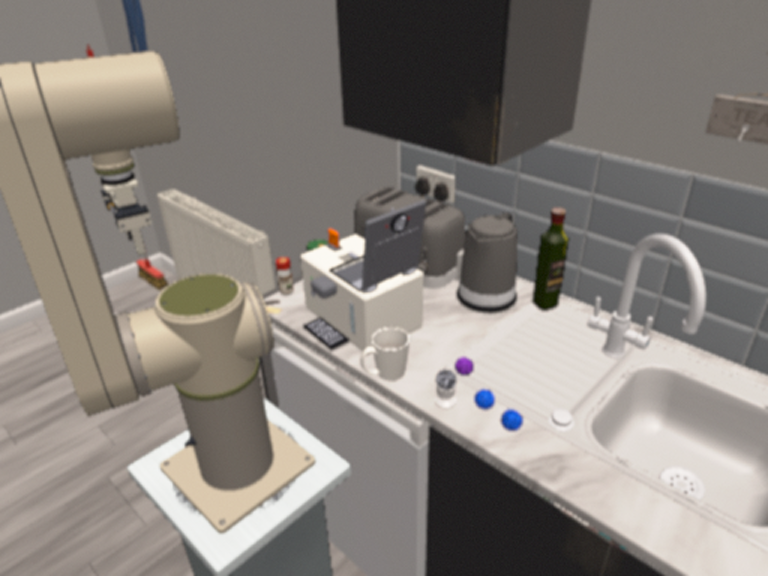

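View pics/top0.png

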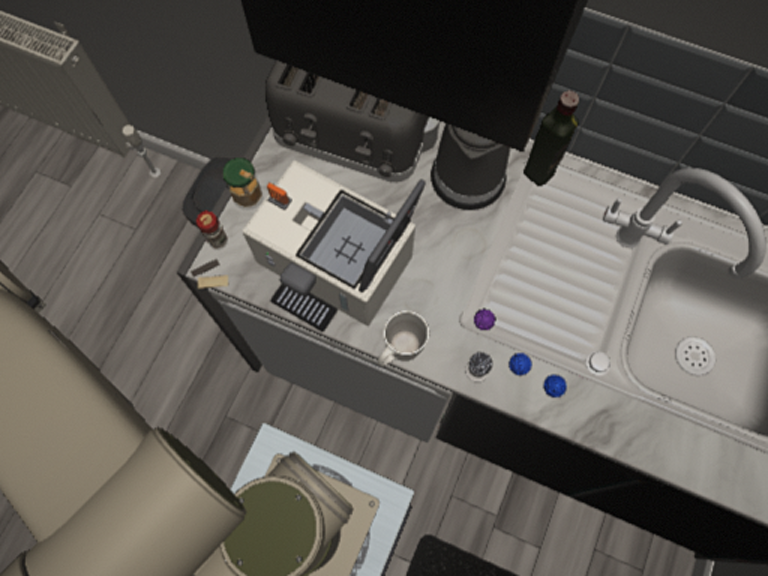

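The scene view shows the dispenser at about (365,285) with its hatch open, and the ball in the egg cup at (445,385). The top view shows the ball at (480,365) and the key at (278,195). I'll zoom in next.

Run:
```python
import cv2,numpy as np
a=np.load("top0.npy")[:,:,::-1]; b=np.load("scene0.npy")[:,:,::-1]
def crop(im,x0,y0,w,h,s,name):
    c=cv2.resize(im[y0:y0+h,x0:x0+w],None,fx=s,fy=s,interpolation=cv2.INTER_CUBIC)
    for i in range(0,w,10):
        cv2.line(c,(i*s,0),(i*s,6 if i%50 else 14),(0,255,255),1)
        if i%20==0: cv2.putText(c,str(x0+i),(i*s,22),0,.35,(0,255,255),1)
    for j in range(0,h,10):
        cv2.line(c,(0,j*s),(6,j*s),(0,255,255),1)
        if j%20==0: cv2.putText(c,str(y0+j),(8,j*s+4),0,.35,(0,255,255),1)
    cv2.imwrite("pics/"+name,c)
crop(a,150,100,145,125,5,"t1.png")
crop(b,190,130,110,110,5,"s1.png")
crop(a,245,195,140,80,5,"t2.png")
crop(b,230,205,130,90,5,"s2.png")
```

```text
(no output)
```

View pics/t1.png

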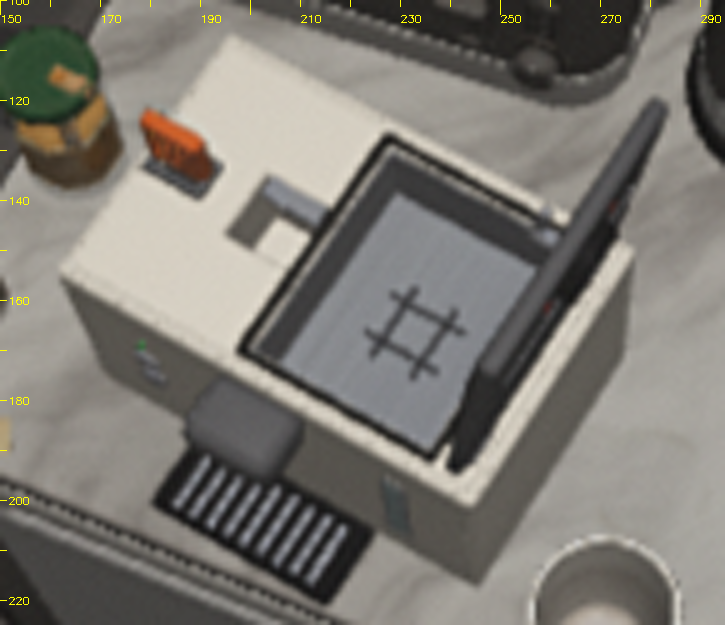

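View pics/s1.png

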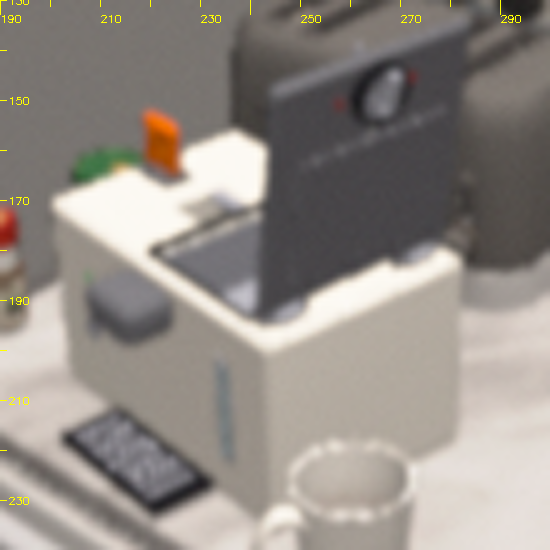

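View pics/t2.png

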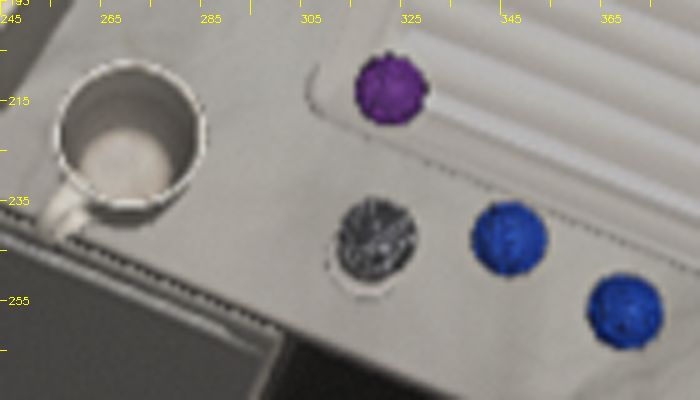

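View pics/s2.png

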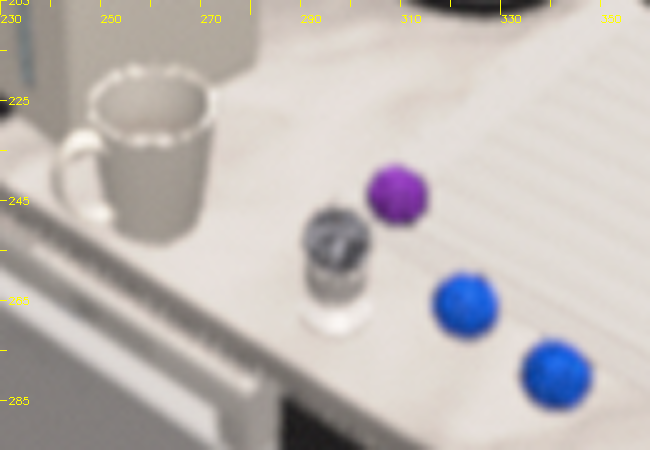

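```bash
cat > h.py <<'E'
import numpy as np, json
from scipy.optimize import least_squares
K={"scene":(388.3983,256.4503,192.1308),"top":(461.8944,258.2904,185.8424)}
T={"scene":np.array([[0.6883473406933234,-0.3978024116849663,0.60657330951671,-0.35098965894458345],[-0.7250558005854932,-0.3522778049487617,0.5917722823669689,-0.753500619808899],[-0.021726127076844653,-0.8471443734087519,-0.5309184363008447,0.8814358689671383],[0,0,0,1]]),
"top":np.array([[0.3993294995411479,-0.8576223516852163,0.32406766683230814,0.04927322191878362],[-0.9167951842333305,-0.3753759879312928,0.13630648499312054,-0.14316502433303013],[0.004747732384021026,-0.3515348767541072,-0.9361627473162369,1.354203572266854],[0,0,0,1]])}
def proj(c,P):
    P=np.atleast_2d(P); f,cx,cy=K[c]; M=T[c]
    p=(P-M[:3,3])@M[:3,:3]
    return np.c_[f*p[:,0]/p[:,2]+cx,f*p[:,1]/p[:,2]+cy]
def ray_z(c,u,v,z):
    f,cx,cy=K[c]; M=T[c]; d=M[:3,:3]@np.array([(u-cx)/f,(v-cy)/f,1]); return M[:3,3]+d*(z-M[2,3])/d[2]
def tri(ut,us):
    r=lambda P:np.r_[proj("top",P)[0]-ut,proj("scene",P)[0]-us]
    s=least_squares(r,[.5,0,.1]); return s.x,s.fun
E
python3 - <<'E'
from h import *
obs={"top":[((.088,.136,.165),(196,107)),((-.088,.136,.165),(162.4,154.4)),((-.088,-.136,.165),(244.4,201.4)),((.088,-.136,.165),(276.4,150)),((-.088,-.136,0),(245.2,216.6)),((-.088,.136,0),(172.4,175.2))],
"scene":[((-.088,.136,.165),(201,171.4)),((-.088,-.136,.165),(243.6,200.4)),((.088,.136,.165),(237.4,156)),((.088,-.136,.165),(282,182.6))]}
def W(p,L):
    c,s=np.cos(p[2]),np.sin(p[2]); L=np.atleast_2d(L); return np.c_[p[0]+c*L[:,0]-s*L[:,1],p[1]+s*L[:,0]+c*L[:,1],L[:,2]]
def res(p,cams=("top","scene")):
    return np.concatenate([(proj(c,W(p,[o[0] for o in obs[c]]))-np.array([o[1] for o in obs[c]])+.4).ravel() for c in cams])
for cams in (("top","scene"),("top",),("scene",)):
    s=least_squares(res,[.6,.2,0],args=(cams,),loss="soft_l1"); print(cams,s.x,res(s.x,cams).round(1))
print("ball",tri((319.8,242.6),(297.,252.6)), ray_z("top",319.8,242.6,.061), ray_z("scene",297,252.6,.061))
E
```

```text
('top', 'scene') [ 0.51107456  0.17265034 -0.12625376] [ 0.5  0.1 -0.3 -0.5 -0.  -0.6  0.3  0.3  0.5  1.6 -0.4  0.5 -0.4 -1.2
  0.1 -1.1 -0.2  0.5  0.1 -0.8]
('top',) [ 0.51140681  0.17318907 -0.12388712] [ 0.3 -0.1 -0.5 -0.5 -0.  -0.9  0.2 -0.   0.5  1.4 -0.5  0.5]
('scene',) [ 0.50772231  0.16864496 -0.13049139] [-0.4 -0.6 -0.  -0.3  0.   1.   0.3  0.1]
ball (array([ 0.40821711, -0.1853533 ,  0.06227833]), array([ 0.03362899, -0.01736785, -0.04066505,  0.01049307])) [ 0.40848627 -0.18532491  0.061     ] [ 0.40952762 -0.18453095  0.061     ]
```

Run:
```python
from h import *
print("cab L",tri((165.3,34.7),(228,83.3)));print("cab R",tri((350,98),(332,101.5)))
print("purple",ray_z("top",323,212.5,.022),"blue",ray_z("top",346.6,242.4,.022))
print("mug",ray_z("top",270.7,221.7,.1))
print("honey",ray_z("top",159,115,.114),"spice",ray_z("top",138,146,.109))
p=(.511,.173,-.126)
c,s=np.cos(p[2]),np.sin(p[2])
for n,L in dict(tank=(0,-.042),lock=(0,.046),pocket=(0,.110),push0=(-.05,-.23),push1=(-.05,-.06)).items():
    print(n,p[0]+c*L[0]-s*L[1],p[1]+s*L[0]+c*L[1])
# key grip top center: scene top, top-cam
z=.215
kw=np.array([p[0]-s*.110,p[1]+c*.110,0])
for zz in(.173,.194,.215): print(zz,proj("top",kw+[0,0,zz]),proj("scene",kw+[0,0,zz]))
# hatch edge corners for angle
for a in (1.8,1.92):
  for x in(-.084,.084):
    L=np.array([x,-.118+.19*np.cos(a),.171+.19*np.sin(a)]);w=[p[0]+c*L[0]-s*L[1],p[1]+s*L[0]+c*L[1],L[2]];print(a,proj("top",w),proj("scene",w))
```

```text
cab L (array([0.62685086, 0.34309088, 0.45131776]), array([ 0.73784378, -0.40190053, -1.30549378,  0.29009782]))
cab R (array([ 0.62242861, -0.1207231 ,  0.48170136]), array([ 2.06559678, -0.92587332, -2.9815501 ,  1.04596819]))
purple [ 0.50995603 -0.16239605  0.022     ] blue [ 0.45153843 -0.25883147  0.022     ]
mug [ 0.39847991 -0.03570952  0.1       ]
honey [0.56846092 0.40578084 0.114     ] spice [0.45293279 0.4161622  0.109     ]
tank 0.5057219915209114 0.1313329551504469
lock 0.5167806759532876 0.2186353348352248
pocket 0.5248233555404702 0.2821279746059724
push0 0.4324929954126657 -0.04889333074863764
push1 0.4538563630661197 0.1197589936424106
0.173 [[186.22638178 132.48032016]] [[222.56409232 163.23972423]]
0.194 [[185.17056328 129.04571023]] [[222.19630819 158.44755661]]
0.215 [[184.08227581 125.50547773]] [[221.82304912 153.58405127]]
1.8 [[251.97571264 177.71713531]] [[246.72167048 149.89227255]]
1.8 [[287.55479779 122.62361511]] [[286.61861068 135.04149577]]
1.92 [[260.0359979  183.21904421]] [[251.19644157 154.1526086 ]]
1.92 [[295.17848747 127.98538803]] [[291.12773164 138.87770132]]
```

Emit:
{"fn": "drive_tool", "kwargs": {
  "increments": [
    [0.25,0.8,-1.2,0.6,0,0,-0.12],
    [0.25,1.6,-2.4,1.2,0,0,-0.24],
    [0.25,2.4,-3.6,1.8,0,0,-0.36],
    [0.25,3.2,-4.8,2.4,0,0,-0.48],
    [0.25,4.0,-6.0,3.0,0,0,-0.6],
    [0.25,4.8,-7.2,3.6,0,0,-0.72],
    [0.25,5.6,-8.4,4.2,0,0,-0.84],
    [0.25,6.4,-9.6,4.8,0,0,-0.96],
    [0.25,7.2,-10.8,5.4,0,0,-1.08],
    [0.25,8.0,-12.0,6.0,0,0,-1.2],
    [0.25,8.8,-13.2,6.6,0,0,-1.32],
    [0.25,9.6,-14.4,7.1,0,0,-1.4],
    [0.25,10.4,-15.8,7.1,0,0,-1.46],
    [0.25,10.4,-17.3,7.1,0,0,-1.46],
    [0.25,10.4,-18.9,7.1,0,0,-1.46],
    [0.25,10.4,-20.5,7.1,0,0,-1.46],
    [0.25,10.4,-22.1,7.1,0,0,-1.46],
    [0.25,10.4,-23.7,7.1,0,0,-1.46],
    [0.25,10.4,-25.3,7.1,0,0,-1.46],
    [0.25,10.4,-26.9,7.1,0,0,-1.46]
  ],
  "squeeze": 12
}}

```text
t: 1.77
tool_pos: [0.4001, -0.0911, 0.421]
orientation: [2.357, 2.077, 0.0]
force: [1.3, 0.5, -0.5]
opening: 0.0698
```

Emit:
{"fn": "drive_tool", "kwargs": {
  "increments": [
    [0.25,0.1,-1.2,-1,0,0,0],
    [0.25,0.2,-2.4,-2.2,0,0,0],
    [0.25,0.3,-3.4,-3.6,0,0,0],
    [0.25,0.3,-3.8,-5.0,0,0,0],
    [0.25,0.3,-3.8,-6.4,0,0,0],
    [0.25,0.3,-3.8,-7.8,0,0,0],
    [0.25,0.3,-3.8,-9.2,0,0,0],
    [0.25,0.3,-3.8,-10.4,0,0,0],
    [0.25,0.3,-3.8,-11.4,0,0,0],
    [0.25,0.3,-3.8,-12.2,0,0,0],
    [0.25,0.3,-3.8,-12.9,0,0,0],
    [0.25,0.3,-3.8,-13.4,0,0,0],
    [0.25,0.3,-3.8,-13.9,0,0,0],
    [0.25,0.3,-3.8,-13.9,0,0,0]
  ]
}}

```text
t: 2.93
tool_pos: [0.4061, -0.183, 0.0706]
orientation: [-2.353, -2.074, 0.003]
force: [-0.3, 0.1, -0.1]
opening: 0.0697
```

```bash
cat >> h.py <<'E'
def shot(robot,cam,x0,y0,w,h,s,name):
    import cv2
    im=robot.read_camera(cam)["image"][:,:,::-1]
    c=cv2.resize(im[y0:y0+h,x0:x0+w],None,fx=s,fy=s,interpolation=cv2.INTER_CUBIC)
    for i in range(0,w,20): cv2.putText(c,str(x0+i),(i*s,10),0,.35,(0,255,255),1)
    for j in range(20,h,20): cv2.putText(c,str(y0+j),(0,j*s+4),0,.35,(0,255,255),1)
    cv2.imwrite("pics/"+name,c)
E
python3 - <<'E'
from h import *; from plant import robot
shot(robot,"top",245,160,140,110,5,"t3.png");shot(robot,"scene",230,150,140,120,5,"s3.png")
print(robot.read_state()["tool_pos"])
E
```

```text
[ 0.40771069 -0.18393323  0.07328552]
```

View pics/t3.png

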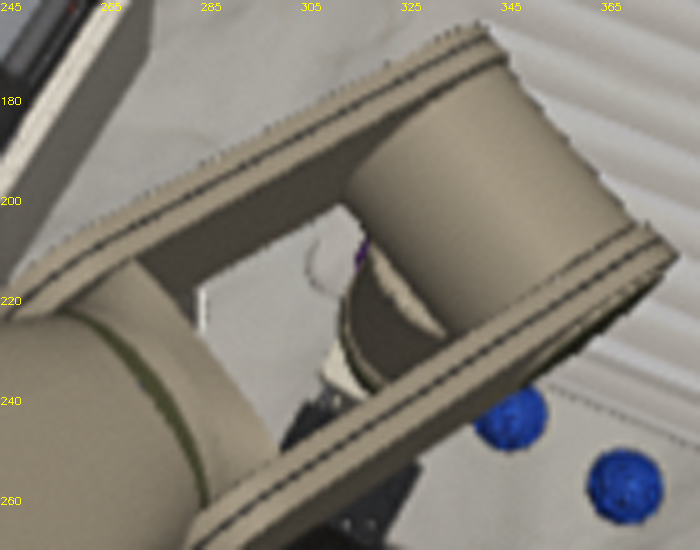

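View pics/s3.png

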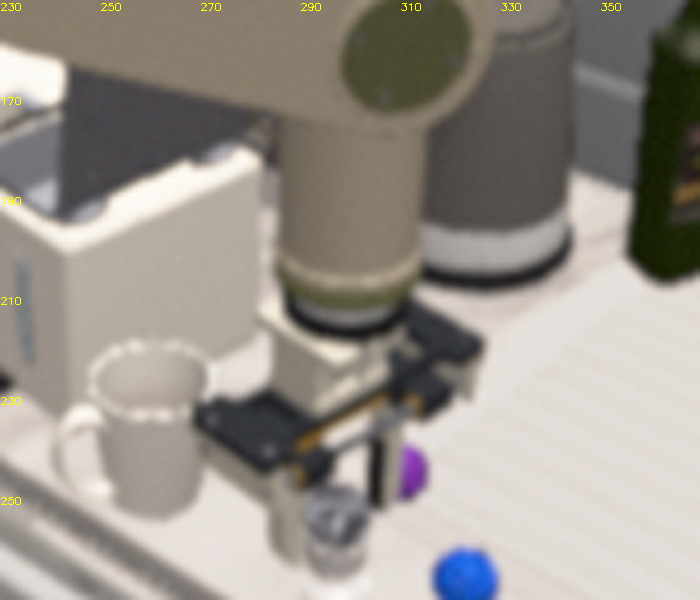

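The fingers straddle the ball, at about (335,515) in the scene crop, and nothing else is touched. I'll close and lift.

Emit:
{"fn": "drive_tool", "kwargs": {
  "increments": [
    [0.6,0,0,0,0,0,0],
    [0.6,0,0,0,0,0,0],
    [0.6,0,0,0,0,0,0],
    [0.6,0,0,0,0,0,0],
    [0.6,0,0,0,0,0,0],
    [0.6,0,0,0.3,0,0,0],
    [0.6,0,0,0.8,0,0,0],
    [0.6,0,0,1.4,0,0,0],
    [0.6,0,0,2,0,0,0],
    [0.6,0,0,2.8,0,0,0],
    [0.6,0,0,3.6,0,0,0],
    [0.6,0,0,3.6,0,0,0]
  ],
  "squeeze": 12
}}

```text
t: 4.03
tool_pos: [0.4103, -0.1855, 0.1685]
orientation: [2.352, 2.073, 0.003]
force: [1.4, -0.3, -0.4]
opening: 0.0434
```

Run:
```python
from h import *; from plant import robot
shot(robot,"scene",230,150,140,120,5,"s4.png")
print(robot.read_state())
```

```text
{'t': 4.0833, 'q': array([-5.38500337e-01, -2.44059885e-01,  1.99072050e+00, -2.05379119e-05,
        1.38997828e+00, -4.12499543e-01]), 'dq': array([ 0.00050191,  0.03202302,  0.05148046,  0.00037847, -0.03239056,
       -0.00011098]), 'joint_torque': array([ 4.82931384e-02, -3.64737904e+01, -4.90971458e+01,  7.09195132e-02,
        6.11555334e-01, -1.18665626e-03]), 'tool_pos': array([ 0.40968673, -0.18511187,  0.16633676]), 'orientation': array([2.35334511e+00, 2.07405559e+00, 2.33925795e-03]), 'force': array([ 0.73536281,  0.5644994 , -0.27759064]), 'wrist_torque': array([-0.07541568,  0.03604829,  0.02490747]), 'opening': 0.043389670267527346}
```

View pics/s4.png

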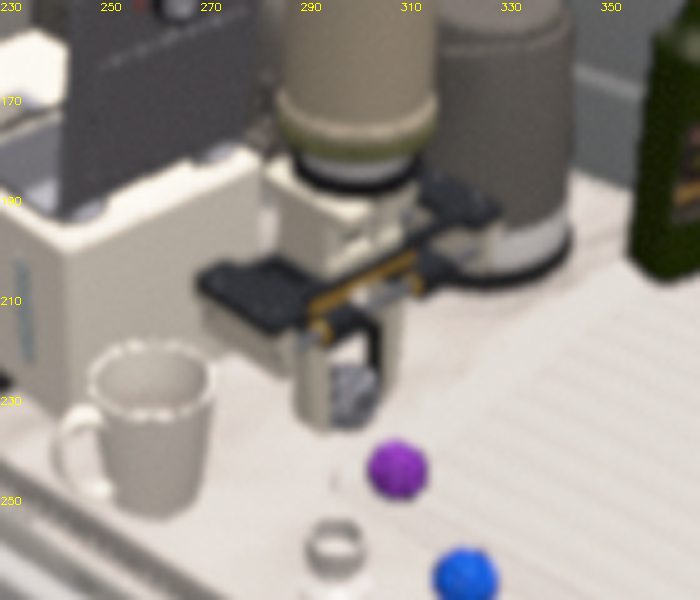

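The ball is held and the cup stands empty at (335,545). Next I carry it over the hatch.

Emit:
{"fn": "drive_tool", "kwargs": {
  "increments": [
    [0.6,0,0.2,1.0,0,0,0],
    [0.6,0,0.5,2.3,0,0,0],
    [0.6,0,0.8,3.7,0,0,0],
    [0.6,0,1.1,5.1,0,0,0],
    [0.6,0.1,1.5,6.5,0,0,0],
    [0.6,0.2,2.0,7.9,0,0,0],
    [0.6,0.3,2.6,9.2,0,0,0],
    [0.6,0.4,3.6,10.1,0,0,0],
    [0.6,0.5,4.9,10.4,0,0,0],
    [0.6,0.7,6.4,10.4,0,0,0],
    [0.6,0.9,7.9,10.4,0,0,0],
    [0.6,1.1,9.4,10.4,0,0,0],
    [0.6,1.3,10.8,10.4,0,0,0],
    [0.6,1.5,12.0,10.4,0,0,0],
    [0.6,1.6,12.6,10.4,0,0,0],
    [0.6,1.6,12.6,10.4,0,0,0],
    [0.6,1.6,12.6,10.4,0,0,0]
  ]
}}

```text
t: 5.5
tool_pos: [0.448, 0.1313, 0.4222]
orientation: [-2.354, -2.079, 0.004]
force: [-0.1, -0.2, -1.4]
opening: 0.0435
```

Emit:
{"fn": "drive_tool", "kwargs": {
  "increments": [
    [0.6,0.1,0,-0.8,0,0,0],
    [0.6,0.3,0,-2.0,0,0,0],
    [0.6,0.7,0,-3.3,0,0,0],
    [0.6,1.2,0,-4.6,0,0,0],
    [0.6,1.7,0,-5.8,0,0,0],
    [0.6,2.1,0,-6.8,0,0,0],
    [0.6,2.3,0,-7.6,0,0,0],
    [0.6,2.3,0,-8.2,0,0,0],
    [0.6,2.3,0,-8.2,0,0,0],
    [0.6,2.3,0,-8.2,0,0,0]
  ]
}}

```text
t: 6.33
tool_pos: [0.505, 0.1295, 0.2176]
orientation: [-2.357, -2.075, 0.004]
force: [0.7, -0.9, -0.7]
opening: 0.0432
```

Run:
```python
from h import *; from plant import robot
shot(robot,"scene",190,100,130,110,5,"s5.png");shot(robot,"top",150,90,145,120,5,"t5.png")
s=robot.read_state();print(s["tool_pos"],s["force"])
```

```text
[0.50627102 0.13016344 0.22000497] [-0.19874544  0.02763926 -0.79908733]
```

View pics/s5.png

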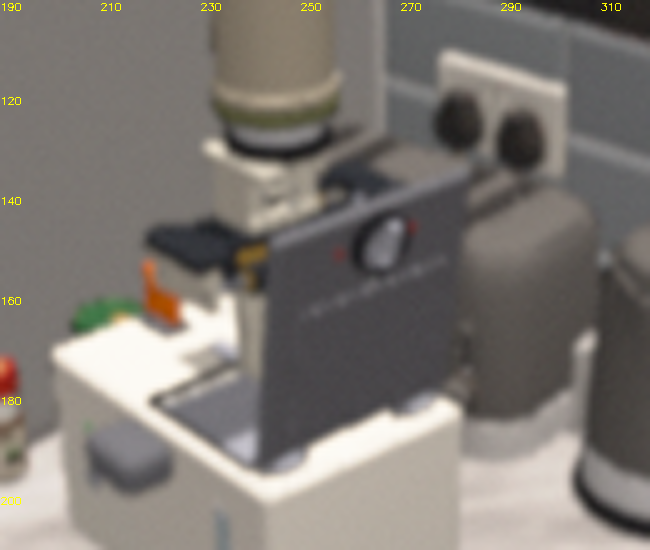

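View pics/t5.png

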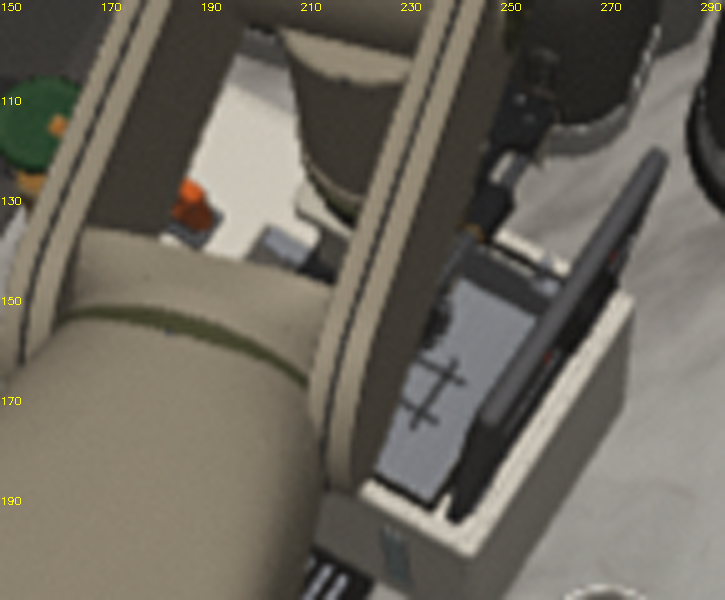

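Emit:
{"fn": "drive_tool", "kwargs": {
  "increments": [
    [0.6,0,0,-0.5,0,0,0],
    [0.6,0,0,-1.0,0,0,0],
    [0.6,0,0,-1.5,0,0,0],
    [0.6,0,0,-2.0,0,0,0],
    [0.6,0,0,-2.4,0,0,0],
    [0.6,0,0,-2.7,0,0,0],
    [0.6,0,0,-2.85,0,0,0],
    [0.6,0,0,-2.9,0,0,0],
    [0.6,0,0,-2.9,0,0,0],
    [0.6,0,0,-2.9,0,0,0]
  ]
}}

```text
t: 7.27
tool_pos: [0.5061, 0.1309, 0.1467]
orientation: [2.357, 2.077, 0.001]
force: [-0.0, 0.3, -0.3]
opening: 0.0431
```

Emit:
{"fn": "drive_tool", "kwargs": {
  "increments": [
    [0.6,0,0,-0.04,0,0,0],
    [0.6,0,0,-0.08,0,0,0],
    [0.6,0,0,-0.12,0,0,0],
    [0.6,0,0,-0.16,0,0,0],
    [0.6,0,0,-0.16,0,0,0],
    [0.6,0,0,-0.16,0,0,0]
  ]
}}

```text
t: 7.77
tool_pos: [0.5062, 0.1311, 0.143]
orientation: [2.357, 2.077, 0.002]
force: [-0.5, 1.5, 5.2]
opening: 0.0435
```

Emit:
{"fn": "drive_tool", "kwargs": {
  "increments": [
    [0.5,0,0,0.04,0,0,0],
    [0.4,0,0,0.04,0,0,0],
    [0.35,0,0,0.04,0,0,0],
    [0.35,0,0,0.04,0,0,0],
    [0.35,0,0,0.04,0,0,0],
    [0.35,0,0,0.3,0,0,0],
    [0.35,0,0,0.8,0,0,0],
    [0.35,0,0,1.4,0,0,0],
    [0.35,0,0,2.2,0,0,0],
    [0.35,0,0,3.2,0,0,0],
    [0.35,-0.3,0,4.6,0,0,0],
    [0.35,-0.8,0,6.2,0,0,0],
    [0.35,-1.5,0,7.8,0,0,0],
    [0.35,-2.2,0,9.4,0,0,0],
    [0.35,-2.2,0,10.8,0,0,0],
    [0.35,-2.2,-0.6,11.2,0,0,0],
    [0.8,-2.2,-2.0,11.2,0,0,0],
    [1,-2.2,-3.5,11.2,0,0,0],
    [1,-2.4,-5.0,11.2,0,0,0],
    [1,-2.6,-6.5,11.2,0,0,0]
  ]
}}

```text
t: 9.43
tool_pos: [0.4401, -0.033, 0.4237]
orientation: [2.355, 2.077, 0.002]
force: [-0.1, 0.3, -0.2]
opening: 0.0382
```

Run:
```python
from h import *; from plant import robot
shot(robot,"scene",190,100,130,110,5,"s6.png");shot(robot,"top",150,90,145,120,5,"t6.png")
s=robot.read_state();print(s["tool_pos"],s["force"],s["opening"],s["t"])
```

```text
[ 0.43984516 -0.03619473  0.42353276] [ 0.00289137  1.07996173 -0.40179021] 0.030254417215739633 9.5333
```

View pics/s6.png

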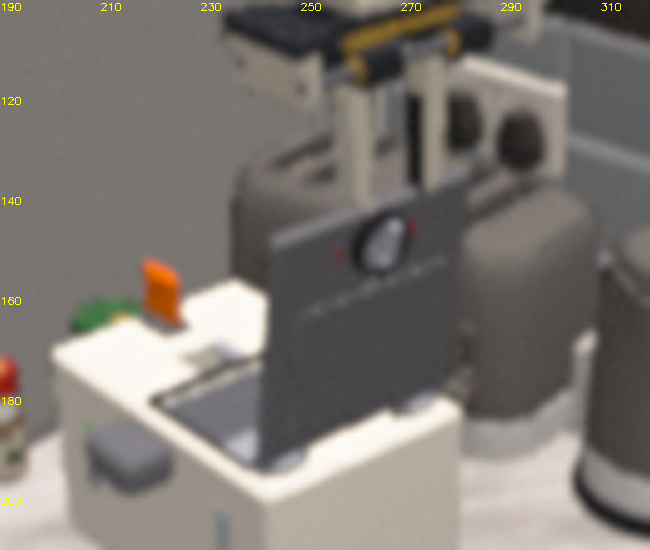

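View pics/t6.png

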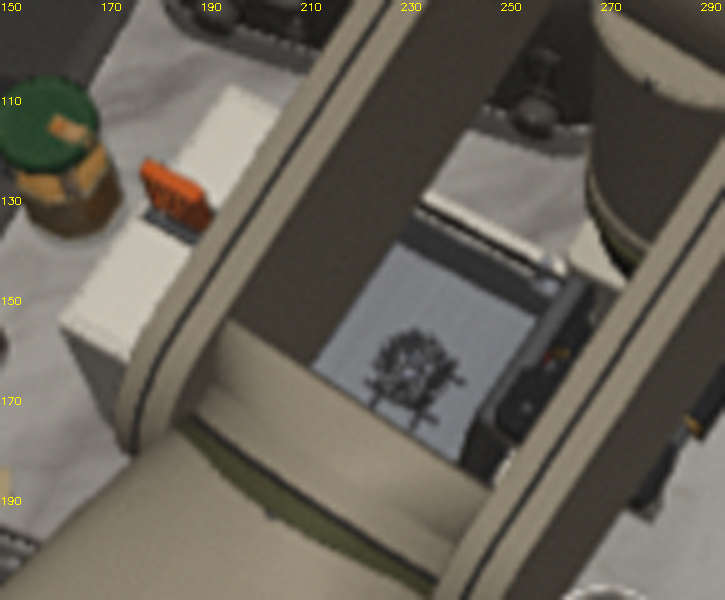

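The ball rests on the cradle at about (415,370) in the top crop, with no fingers on it. Now I'll push the hatch from behind.

Emit:
{"fn": "drive_tool", "kwargs": {
  "increments": [
    [1,0,0,-1,0,0,0],
    [1,0,0,-2.2,0,0,0],
    [1,0,0,-3.3,0,0,0],
    [1,0,0,-4.0,0,0,0],
    [1,0.04,0.3,-4.0,0,0,0],
    [1,0.1,0.8,-4.0,0,0,0],
    [1,0.16,1.3,-4.0,0,0,0],
    [1,0.22,1.75,-4.0,0,0,0],
    [1,0.28,2.2,-4.0,0,0,0],
    [1,0.34,2.65,-4.0,0,0,0],
    [1,0.4,3.1,-4.0,0,0,0],
    [1,0.46,3.55,-4.0,0,0,0],
    [1,0.5,4.0,-4.0,0,0,0],
    [1,0.56,4.45,-4.0,0,0,0],
    [1,0.6,4.8,-4.0,0,0,0],
    [1,0.6,4.8,-4.0,0,0,0]
  ]
}}

```text
t: 10.87
tool_pos: [0.4557, 0.0902, 0.3222]
orientation: [-2.354, -2.079, -0.001]
force: [-0.2, -0.5, -0.2]
opening: -0.0
```

Run:
```python
from h import *; from plant import robot
shot(robot,"scene",190,100,130,110,5,"s7.png")
s=robot.read_state();print(s["tool_pos"],s["force"],s["opening"],s["t"])
```

```text
[0.45566355 0.08935678 0.32210642] [0.18862757 0.19707226 0.56917405] 0.00015589082347123461 10.9167
```

View pics/s7.png

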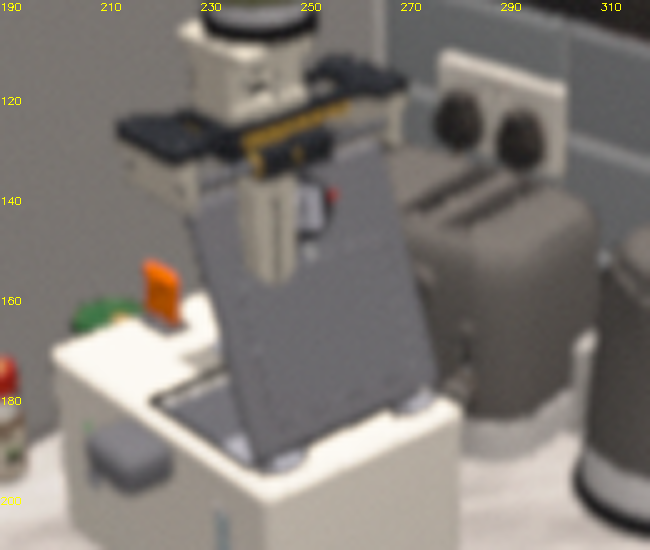

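Emit:
{"fn": "drive_tool", "kwargs": {
  "increments": [
    [1,0.05,0.4,0,0,0,0],
    [1,0.1,0.8,0,0,0,0],
    [1,0.15,1.2,0,0,0,0],
    [1,0.2,1.6,0,0,0,0],
    [1,0.2,1.6,0.2,0,0,0],
    [1,0.2,1.2,0.8,0,0,0],
    [1,0.2,1.2,1.6,0,0,0],
    [1,0.2,1.2,2.5,0,0,0],
    [1,0.2,1.2,2.5,0,0,0],
    [1,0.2,1.2,2.5,0,0,0]
  ]
}}

```text
t: 11.75
tool_pos: [0.4614, 0.1184, 0.3865]
orientation: [2.355, 2.076, 0.004]
force: [0.5, -0.6, 0.4]
opening: 0.0005
```

Run:
```python
from h import *; from plant import robot
shot(robot,"scene",190,100,130,110,5,"s8.png")
s=robot.read_state();print(s["tool_pos"],s["force"],s["opening"],s["t"])
```

```text
[0.46096759 0.11836604 0.38505553] [-0.53862148  0.10749267 -1.25000319] 0.0004076971147467923 11.8
```

View pics/s8.png

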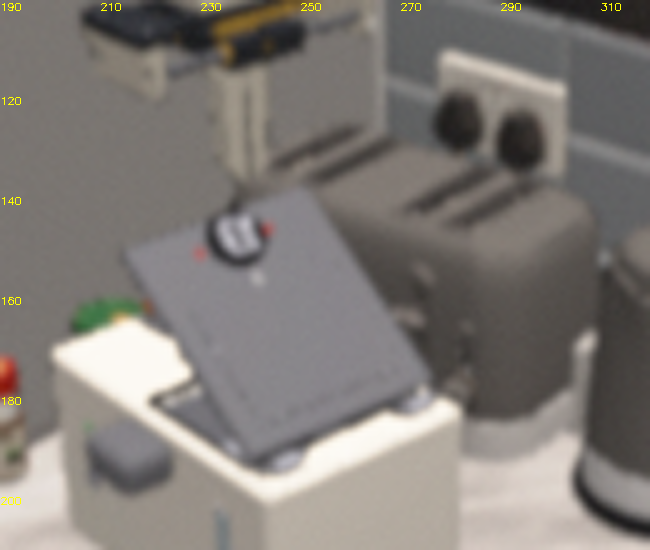

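Emit:
{"fn": "drive_tool", "kwargs": {
  "increments": [
    [0.6,0,1.2,0,0,0,0],
    [0.6,0,2.6,0,0,0,0],
    [0.6,0.1,4.0,-0.4,0,0,0],
    [0.6,0.5,5.4,-1.2,0,0,0],
    [0.6,1.1,6.3,-2.4,0,0,0],
    [0.6,1.8,6.55,-3.4,0,0,0],
    [0.6,2.4,6.55,-4.1,0,0,0],
    [0.6,2.6,6.55,-4.2,0,0,0],
    [0.6,2.6,6.55,-4.2,0,0,0],
    [0.6,2.6,6.55,-4.2,0,0,0],
    [0.6,2.6,6.55,-4.2,0,0,0]
  ]
}}

```text
t: 12.72
tool_pos: [0.5259, 0.282, 0.2816]
orientation: [2.357, 2.076, 0.003]
force: [0.1, -0.5, 0.1]
opening: 0.037
```

Run:
```python
from h import *; from plant import robot
shot(robot,"scene",190,100,130,110,5,"s9.png");shot(robot,"top",150,90,145,120,5,"t9.png")
s=robot.read_state();print(s["tool_pos"],s["orientation"],s["force"],s["opening"],s["t"])
```

```text
[0.52596945 0.28208417 0.28183408] [2.35643896 2.07635075 0.00470038] [-0.77050974  0.0105237  -0.40408644] 0.037201371569135534 12.8167
```

View pics/s9.png

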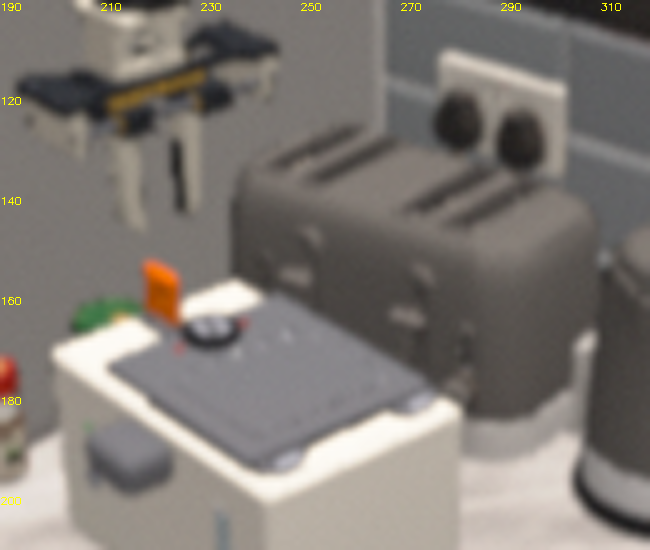

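View pics/t9.png

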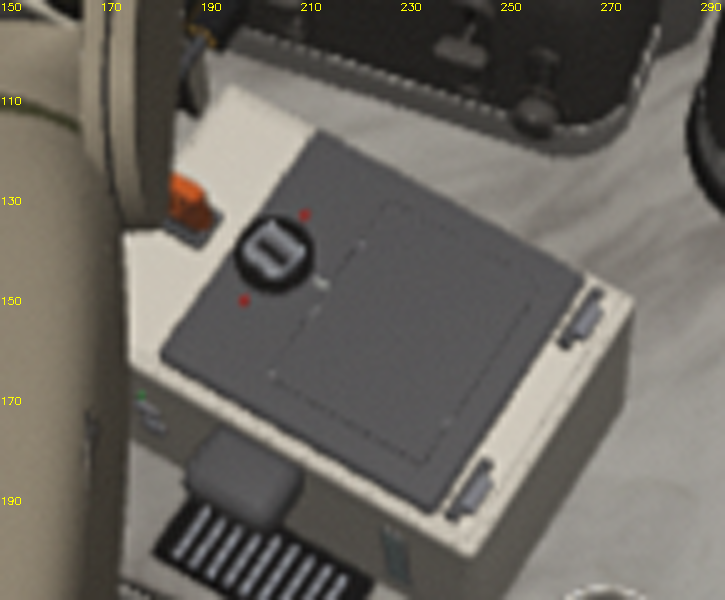

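Run:
```python
from h import *
L=np.array([.5168,.2186,.1895])
print(proj("top",L),proj("scene",L))
print(ray_z("top",204.4,140.8,.187),ray_z("scene",232,165.8,.187),tri((204.4,140.8),(232,165.8)))
print(ray_z("top",150+274/5-.4,90+257.5/5-.4,.1795))
print(ray_z("top",150+272.5/5-.4,90+250/5-.4,.1895))
# dots
print(ray_z("top",198.4,149.6,.1795)-ray_z("top",210.4,132.6,.1795))
for P in ([.5248,.2821,.173],): print(proj("top",P),proj("scene",P))
```

```text
[[204.45279875 140.29399522]] [[232.00598318 165.2975824 ]]
[0.5163291  0.21882526 0.187     ] [0.517142   0.21919461 0.187     ] (array([0.51624335, 0.21858249, 0.18751842]), array([ 0.04539569, -0.02530796, -0.0688347 ,  0.01420998]))
[0.51848642 0.22074184 0.1795    ]
[0.51834272 0.22044382 0.1895    ]
[-6.13714423e-02  7.75180104e-03  2.22044605e-16]
[[186.23147947 132.49056006]] [[222.56448223 163.24403197]]
```

The hatch is shut, with the lock at top-crop (274,256). I'll grasp the key now.

Emit:
{"fn": "drive_tool", "kwargs": {
  "increments": [
    [0.6,-0.03,0,-0.8,0,0,0],
    [0.6,-0.04,0,-1.6,0,0,0],
    [0.6,-0.04,0,-2.3,0,0,0],
    [0.6,-0.04,0,-2.8,0,0,0],
    [0.6,-0.04,0,-3.1,0,0,0],
    [0.6,-0.04,0,-3.1,0,0,0],
    [0.6,-0.04,0,-3.1,0,0,0],
    [1,-0.04,0,-3.1,0,0,0],
    [1,-0.04,0,-3.1,0,0,0],
    [1,-0.04,0,-3.1,0,0,0],
    [1,-0.04,0,-3.1,0,0,0],
    [1,-0.04,0,-3.1,0,0,0],
    [1,-0.04,0,-3.1,0,0,0]
  ],
  "squeeze": 50
}}

```text
t: 13.9
tool_pos: [0.525, 0.2821, 0.2027]
orientation: [2.357, 2.077, 0.001]
force: [-0.0, -0.5, 2.3]
opening: 0.0119
```

Run:
```python
from h import *; from plant import robot
s=robot.read_state();print(s["tool_pos"],s["orientation"],s["force"],s["wrist_torque"],s["opening"],s["t"])
```

```text
[0.52502241 0.28214088 0.20273008] [2.35673579e+00 2.07695442e+00 1.37804826e-03] [-0.04820259 -0.46457582  2.30917491] [-0.03118118  0.11850983 -0.03017419] 0.011917437085898784 13.9
```

Run:
```python
from h import *; import cv2
p=(.511,.173,-.126);c,s=np.cos(p[2]),np.sin(p[2])
for cam,f in(("top","top0.npy"),("scene","scene0.npy")):
    im=np.load(f).astype(int); m=((im[:,:,0]-im[:,:,2]>70)&(im[:,:,0]-im[:,:,1]>50))
    ys,xs=np.nonzero(m); 
    x0,y0=(186,129) if cam=="top" else (222,158)
    k=(abs(xs-x0)<14)&(abs(ys-y0)<16); print(cam,k.sum(),xs[k].mean(),ys[k].mean(),xs[k].min(),xs[k].max(),ys[k].min(),ys[k].max())
    for dy in(-.005,0,.005):
        L=np.array([[x,.11+y+dy,z] for x in(-.006,.006) for y in(-.02,.02) for z in(.173,.215)])
        w=np.c_[p[0]+c*L[:,0]-s*L[:,1],p[1]+s*L[:,0]+c*L[:,1],L[:,2]]
        u=proj(cam,w); h=cv2.convexHull(u.astype(np.float32))[:,0]; M=cv2.moments(h)
        print(dy,M["m10"]/M["m00"],M["m01"]/M["m00"],M["m00"],u.min(0),u.max(0))
```

```text
top 65 183.92307692307693 126.72307692307692 178 190 122 132
-0.005 186.61299548325084 129.75152252403328 146.6192471863469 [178.36794   121.3865975] [194.70727895 138.15238333]
0 185.1323488603707 128.93518284185203 146.5670351445442 [176.87267286 120.56703163] [193.24191276 137.33945585]
0.005 183.65371391264605 128.1199444841023 146.5146350444411 [175.37945932 119.74858816] [191.77850419 136.5276174 ]
scene 75 222.0 157.85333333333332 219 225 152 164
-0.005 222.97179350042325 158.8730327172787 94.6520677205408 [218.33035433 151.83799789] [227.5372358  165.98878448]
0 222.2308783091199 158.4320700868323 94.1400025980547 [217.59928158 151.4139586 ] [226.78695711 165.53055795]
0.005 221.49321410356896 157.99303047562026 93.6317545591155 [216.87141741 150.9917726 ] [226.03996673 165.07434817]
```

Run:
```python
from h import *; import cv2
for cam,f,b in(("top","top0.npy",(172,200,115,142)),("scene","scene0.npy",(213,232,147,170))):
    im=np.load(f)[b[2]:b[3],b[0]:b[1]]; h=cv2.cvtColor(im,cv2.COLOR_RGB2HSV).astype(int)
    w=np.clip((h[:,:,1]-60)/90,0,1)*((h[:,:,0]<20)|(h[:,:,0]>172))
    yy,xx=np.mgrid[b[2]:b[3],b[0]:b[1]]
    print(cam,w.sum(),(w*xx).sum()/w.sum(),(w*yy).sum()/w.sum())
    for r in (w*9).astype(int): print(''.join(map(str,r)))
```

```text
top 118.1222222222222 184.04439845734174 128.57708588091432
0000000000000000000000000000
0000000000000000000000000000
0000000000000000000000000000
0000000000000000000000000000
0000000000000000000000000000
0000000000000000000000000000
0000000000000000000000000000
0000001984000000000000000000
0000007999920000000000000000
1000009999996100000000000000
3000006999999960000000000000
5000000999999999500000000000
5100000899999999991000000000
6300000399999999997000000000
6400000099999999999000000000
6300000059999999998000000000
4100000008999999999400000000
2000000000058998999800000000
0000000000003799999920000000
0000000000000038999920000000
0000000000000000588600000000
0000000000000000000000000000
0000000000000000000000000000
0000000000000000000000000000
0000000000000000000000000000
0000000000000000000000000000
0000000000000000000000000000
scene 79.62222222222222 221.90315378174716 157.8333798492883
0000000000000000000
0000000000000000000
0000000000000000000
0000000000000000000
0000000100000000000
0000027973000000000
0000059999720000000
0000049999993000000
0000029999997000000
0000009999999100000
0000009999999100000
0000009999999100000
0000009999999000000
0000029999998000000
0000009999997000000
0000003899997000000
0000000047998000000
1000000001696000000
0000000000010000000
0000000000000000000
0000000000000000000
0000000000000000000
0000000000000000000
```

Emit:
{"fn": "drive_tool", "kwargs": {
  "increments": [
    [1,0,0,0.3,0,0,0],
    [1,0,0,0.7,0,0,0],
    [1,0,0,1.2,0,0,0],
    [1,0,0,1.8,0,0,0],
    [1,0,0,2.4,0,0,0],
    [1,0,0,2.9,0,0,0],
    [1,0,0,3.1,0,0,0],
    [1,-0.04,-0.4,3.1,0,0,0],
    [1,-0.12,-1.0,3.1,0,0,0],
    [1,-0.21,-1.6,3.1,0,0,0],
    [1,-0.27,-2.1,3.1,0,0,0],
    [1,-0.32,-2.5,2.9,0,0,0],
    [1,-0.33,-2.6,2.6,0,0,0],
    [1,-0.33,-2.6,2.5,0,0,0],
    [1,-0.33,-2.6,2.5,0,0,0],
    [1,-0.33,-2.6,2.5,0,0,0]
  ]
}}

```text
t: 15.23
tool_pos: [0.5162, 0.2172, 0.264]
orientation: [-2.356, -2.077, 0.001]
force: [0.3, 0.1, -0.2]
opening: 0.0119
```

Run:
```python
from h import *; from plant import robot
shot(robot,"scene",200,110,80,80,7,"s10.png");shot(robot,"top",165,90,100,85,7,"t10.png")
s=robot.read_state();print(s["tool_pos"],s["orientation"],s["force"],s["wrist_torque"],s["opening"],s["t"])
```

```text
[0.51652429 0.21753101 0.26471443] [-2.35615521e+00 -2.07785157e+00 -2.91349333e-04] [ 0.01384197  1.28326929 -0.87855317] [-0.04998507  0.0366621  -0.02480072] 0.011671580833263426 15.3333
```

View pics/s10.png

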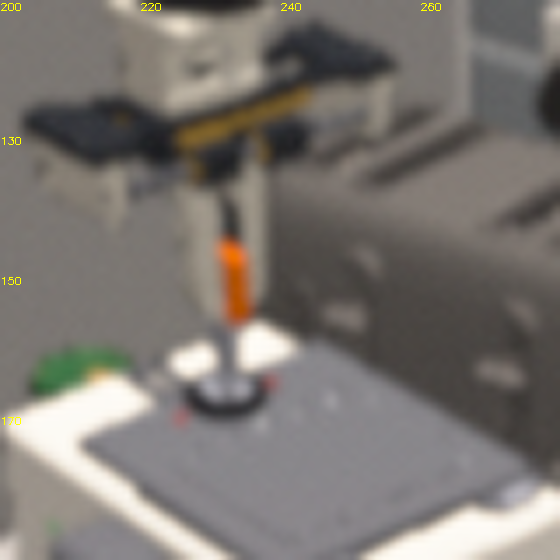

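View pics/t10.png

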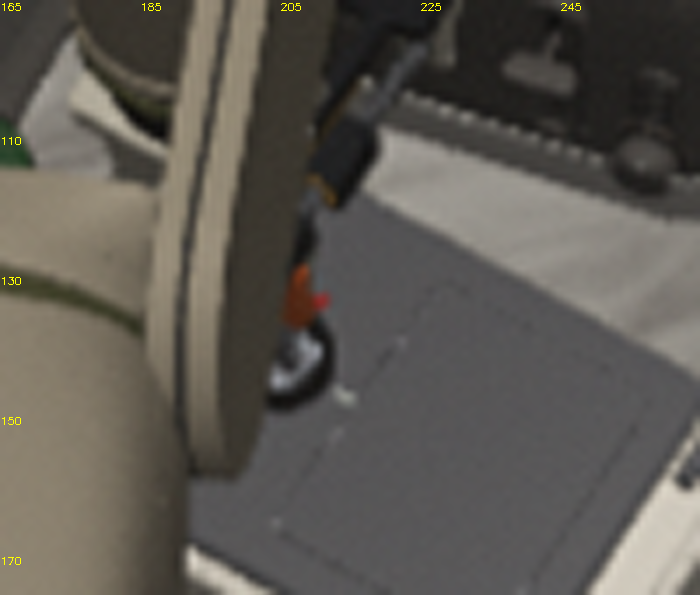

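Emit:
{"fn": "drive_tool", "kwargs": {
  "increments": [
    [1,0.01,0,-0.1,0,0,0],
    [1,0.01,0,-0.2,0,0,0],
    [1,0.01,0,-0.3,0,0,0],
    [1,0.01,0,-0.4,0,0,0],
    [1,0.01,0,-0.5,0,0,0],
    [1,0.01,0,-0.5,0,0,0],
    [1,0.01,0,-0.5,0,0,0]
  ]
}}

```text
t: 15.92
tool_pos: [0.5164, 0.2172, 0.2522]
orientation: [-2.356, -2.077, 0.0]
force: [-3.3, 1.7, 3.6]
opening: 0.0117
```

Run:
```python
from h import *; from plant import robot
shot(robot,"scene",200,110,80,80,7,"s11.png")
s=robot.read_state();print(s["tool_pos"],s["orientation"],s["force"],s["wrist_torque"],s["opening"],s["t"])
```

```text
[0.51639495 0.21722096 0.25224212] [-2.35616519e+00 -2.07710318e+00  5.10726337e-04] [-3.87780044  0.577223    3.76594368] [ 0.17412894  0.84789478 -0.02071545] 0.011904556375956835 15.9667
```

View pics/s11.png

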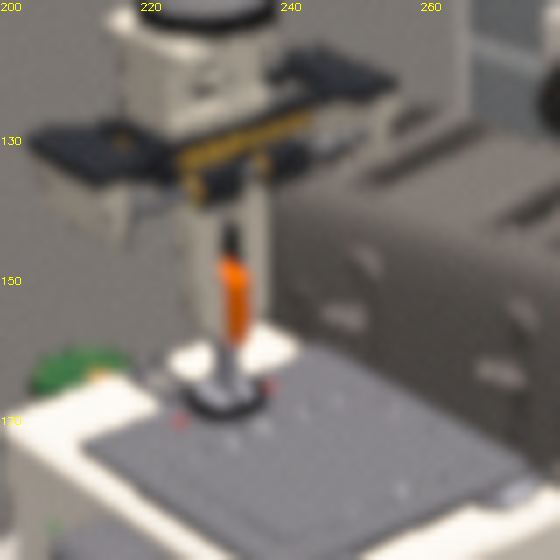

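Emit:
{"fn": "drive_tool", "kwargs": {
  "increments": [
    [1,-0.04,0,0,0,0,0],
    [1,-0.05,0,0,0,0,0],
    [1,-0.05,0,-0.05,0,0,0],
    [1,-0.05,0,-0.1,0,0,0],
    [1,-0.05,0,-0.15,0,0,0],
    [1,-0.05,0,-0.2,0,0,0],
    [1,-0.05,0,-0.2,0,0,0]
  ]
}}

```text
t: 16.55
tool_pos: [0.5154, 0.2171, 0.2468]
orientation: [-2.357, -2.077, 0.0]
force: [-1.8, 2.7, 2.8]
opening: 0.0118
```

Run:
```python
from h import *; from plant import robot
s=robot.read_state();print(s["tool_pos"],s["orientation"],s["force"],s["wrist_torque"],s["opening"],s["t"])
```

```text
[0.51543158 0.2171426  0.24676118] [-2.35660070e+00 -2.07708317e+00  7.02798752e-05] [-1.77199147  2.7074678   2.75966809] [ 0.40162095  0.32813393 -0.03833739] 0.01184768986265061 16.55
```

Emit:
{"fn": "drive_tool", "kwargs": {
  "increments": [
    [1,-0.01,0.04,0,0,0,0],
    [1,-0.01,0.08,0,0,0,0],
    [1,-0.01,0.08,0,0,0,-0.08],
    [1,-0.01,0.08,0,0,0,-0.16],
    [1,-0.01,0.08,0,0,0,-0.24],
    [1,-0.01,0.08,0,0,0,-0.32],
    [1,-0.01,0.08,0,0,0,-0.4],
    [1,-0.01,0.08,0,0,0,-0.48],
    [1,-0.01,0.08,0,0,0,-0.48]
  ]
}}

```text
t: 17.3
tool_pos: [0.5151, 0.2191, 0.2471]
orientation: [-2.785, -1.452, 0.001]
force: [-1.4, 0.7, 2.3]
opening: 0.0115
```

Run:
```python
from h import *; from plant import robot
shot(robot,"scene",200,110,80,80,7,"s12.png")
s=robot.read_state();print(s["tool_pos"],s["orientation"],s["force"],s["wrist_torque"],s["opening"],s["t"])
```

```text
[0.5151068  0.21910759 0.24706366] [-2.78193785e+00 -1.45918125e+00  4.24172212e-04] [-1.68582631  0.10888141  1.78990409] [0.04732523 0.57383026 0.01895116] 0.011608678745030573 17.35
```

View pics/s12.png

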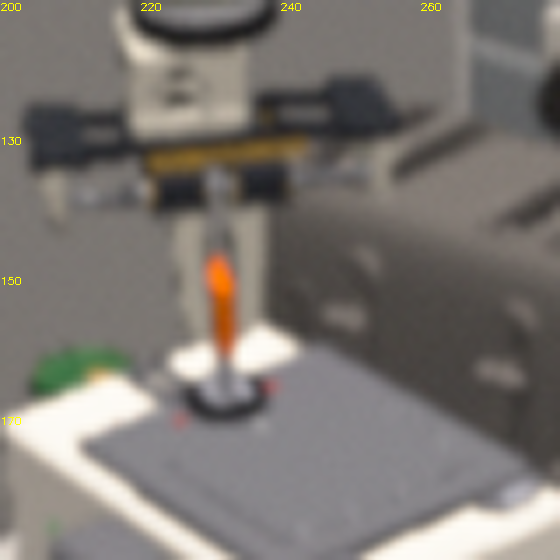

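Emit:
{"fn": "drive_tool", "kwargs": {
  "increments": [
    [1,0,0,0,0,0,-0.08],
    [1,0,0,0,0,0,-0.16],
    [1,0,0,-0.02,0,0,-0.24],
    [1,0,0,-0.03,0,0,-0.32],
    [1,0,0,-0.04,0,0,-0.4],
    [1,0,0,-0.05,0,0,-0.48],
    [1,0,0,-0.06,0,0,-0.56],
    [1,0,0,-0.06,0,0,-0.64],
    [1,0,0,-0.06,0,0,-0.72],
    [1,0,0,-0.06,0,0,-0.8],
    [1,0,0,-0.06,0,0,-0.8]
  ]
}}

```text
t: 18.27
tool_pos: [0.5146, 0.2201, 0.2458]
orientation: [-3.129, -0.257, 0.002]
force: [-4.6, 3.6, 4.1]
opening: 0.0118
```

Run:
```python
from h import *; from plant import robot
s=robot.read_state();print(s["q"],s["tool_pos"],s["orientation"],s["force"],s["wrist_torque"],s["opening"],s["t"])
```

```text
[0.3112756  0.02102934 1.59915054 0.00194296 1.52195394 1.71826915] [0.51458488 0.22006296 0.24581945] [-3.12931295e+00 -2.56719429e-01  1.52001989e-03] [-4.58290453  3.59201282  4.12931804] [0.82575532 1.10837654 0.02750306] 0.011823083604362017 18.2667
```

Emit:
{"fn": "drive_tool", "kwargs": {
  "increments": [
    [1,-0.03,0.02,0,0,0,-0.07],
    [1,-0.03,0.02,0,0,0,-0.14],
    [1,-0.03,0.02,0,0,0,-0.21],
    [1,-0.03,0.02,0,0,0,-0.28],
    [1,-0.03,0.02,0,0,0,-0.34],
    [1,-0.03,0.02,0,0,0,-0.4],
    [1,-0.03,0.02,0,0,0,-0.4],
    [1,-0.03,0.02,0,0,0,-0.4]
  ]
}}

```text
t: 18.93
tool_pos: [0.5144, 0.2207, 0.246]
orientation: [-3.119, 0.363, -0.0]
force: [-2.7, 4.9, 4.0]
opening: 0.0115
```

Run:
```python
from h import *; from plant import robot
shot(robot,"scene",200,110,80,80,7,"s13.png")
s=robot.read_state();print(s["q"],s["tool_pos"],s["orientation"],s["force"],s["wrist_torque"],s["opening"],s["t"])
```

```text
[3.12464273e-01 1.97079110e-02 1.60006293e+00 1.86751255e-03
 1.52091765e+00 2.11442151e+00] [0.51438637 0.22066703 0.24605428] [-3.11855684e+00  3.62203688e-01 -7.58847636e-05] [-2.25075232  4.8094181   4.14842822] [1.05082014 0.71787625 0.05547119] 0.011996527072532247 18.9833
```

View pics/s13.png

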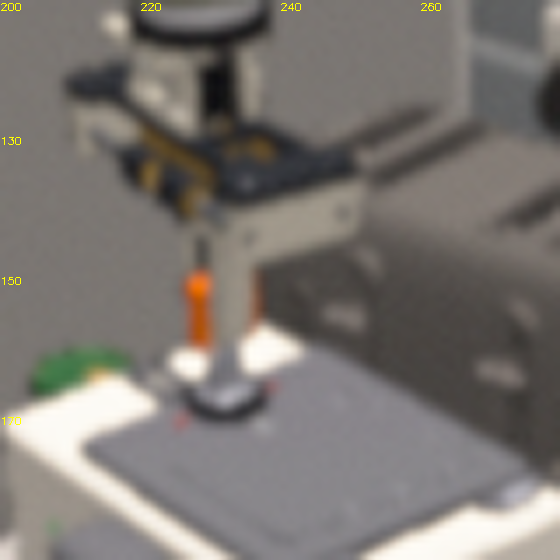

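Emit:
{"fn": "drive_tool", "kwargs": {
  "increments": [
    [1,0,0.02,0,0,0,-0.05],
    [1,0,0.03,0,0,0,-0.1],
    [1,0,0.03,0,0,0,-0.13],
    [1,0,0.03,0,0,0,-0.13]
  ]
}}

```text
t: 19.32
tool_pos: [0.5145, 0.2211, 0.2461]
orientation: [-3.088, 0.567, -0.0]
force: [-2.2, 4.1, 3.9]
opening: 0.0115
```

Run:
```python
from h import *; from plant import robot
s=robot.read_state();print(s["q"],s["tool_pos"],s["orientation"],s["force"],s["wrist_torque"],s["opening"],s["t"])
```

```text
[3.13573677e-01 2.04934862e-02 1.59924584e+00 1.28490209e-03
 1.52097699e+00 2.24725957e+00] [0.51447358 0.22112972 0.24606544] [-3.08848210e+00  5.66722033e-01 -2.53546820e-04] [-2.23908839  4.12431632  3.91086005] [1.04000589 0.6651249  0.2577921 ] 0.011545829422271742 19.3167
```

Emit:
{"fn": "drive_tool", "kwargs": {
  "increments": [
    [1,0,0,0,0,0,0],
    [1,0,0,0,0,0,0.08],
    [1,0,0,0,0,0,0.16],
    [1,0,0,0,0,0,0.22],
    [1,0,0,0,0,0,0.22],
    [1,0,0,0.1,0,0,0.22],
    [1,0,0,0.3,0,0,0.22],
    [1,0,0,0.5,0,0,0.22],
    [1,0,0,0.8,0,0,0.22],
    [1,0,0,1.2,0,0,0.22],
    [1,0,0,1.5,0,0,0.22],
    [1,0,0,1.5,0,0,0.22]
  ]
}}

```text
t: 20.32
tool_pos: [0.5155, 0.2205, 0.2861]
orientation: [-3.132, 0.228, -0.006]
force: [0.0, 0.2, -0.4]
opening: 0.0118
```

Run:
```python
from h import *; from plant import robot
shot(robot,"scene",200,100,80,85,7,"s14.png");shot(robot,"top",165,90,100,85,7,"t14.png")
s=robot.read_state();print(s["q"],s["tool_pos"],s["orientation"],s["force"],s["wrist_torque"],s["opening"],s["t"])
```

```text
[ 3.12895768e-01  7.27361498e-03  1.54406033e+00 -7.82151839e-05
  1.58889023e+00  2.02899140e+00] [0.51483279 0.22034429 0.28391504] [-3.13286384e+00  2.28005053e-01 -2.03772055e-03] [-0.05133734  0.52008212 -0.8126716 ] [-0.02392484  0.16359022  0.0234575 ] 0.011921081706004517 20.4167
```

View pics/s14.png

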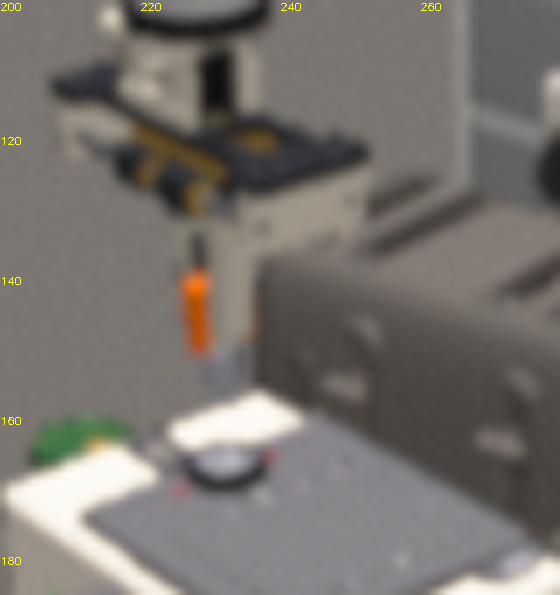

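View pics/t14.png

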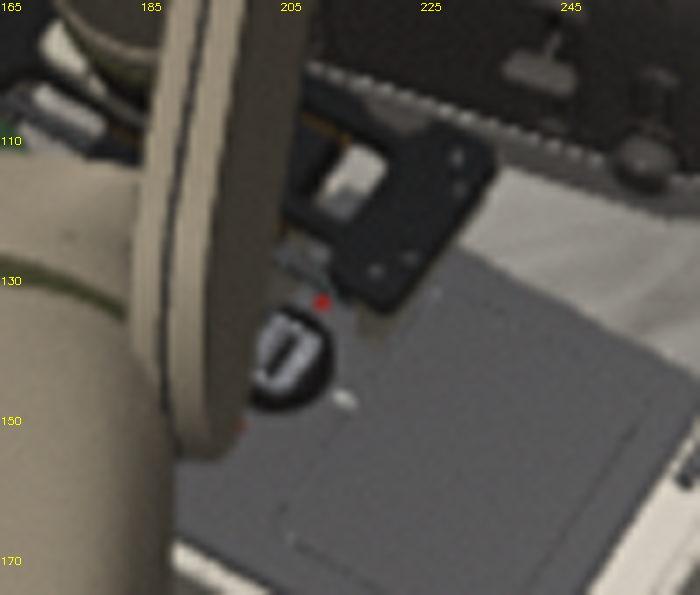

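The slot points at the red dots, with the visible dot at top-crop (321,301), so the lock is home. I'll turn back and carry the key to its pocket.

Emit:
{"fn": "drive_tool", "kwargs": {
  "increments": [
    [1,0,0,0,0,0,0.11],
    [1,0,0.1,0,0,0,0.22],
    [1,0.05,0.3,0,0,0,0.33],
    [1,0.1,0.6,0,0,0,0.44],
    [1,0.15,0.9,0,0,0,0.55],
    [1,0.2,1.2,0,0,0,0.66],
    [1,0.25,1.5,0,0,0,0.77],
    [1,0.3,1.8,0,0,0,0.88],
    [1,0.35,2.1,0,0,0,0.99],
    [1,0.38,2.3,0,0,0,1.1],
    [1,0.4,2.4,0,0,0,1.21],
    [1,0.41,2.47,0,0,0,1.32],
    [1,0.41,2.47,0,0,0,1.43],
    [1,0.41,2.47,0,0,0,1.53],
    [1,0.41,2.47,0,0,0,1.59],
    [1,0.41,2.47,0,0,0,1.59],
    [1,0.41,2.47,0,0,0,1.59],
    [1,0.41,2.47,0,0,0,1.59]
  ]
}}

```text
t: 21.92
tool_pos: [0.5246, 0.2819, 0.2828]
orientation: [-2.359, -2.074, 0.001]
force: [0.3, 0.8, -0.9]
opening: 0.0116
```

Run:
```python
from h import *; from plant import robot
shot(robot,"scene",190,90,80,85,7,"s15.png");shot(robot,"top",165,90,100,85,7,"t15.png")
s=robot.read_state();print(s["q"],s["tool_pos"],s["orientation"],s["force"],s["wrist_torque"],s["opening"],s["t"])
```

```text
[ 4.07050950e-01  1.05676075e-01  1.44366030e+00 -1.15524619e-05
  1.59247624e+00  5.34589598e-01] [0.52469139 0.28196119 0.28297319] [-2.35844745e+00 -2.07532438e+00  3.34162174e-04] [ 0.26720561  0.28888693 -1.48651476] [-0.0634816   0.08311886  0.00266931] 0.011434354732536468 22.0167
```

View pics/s15.png

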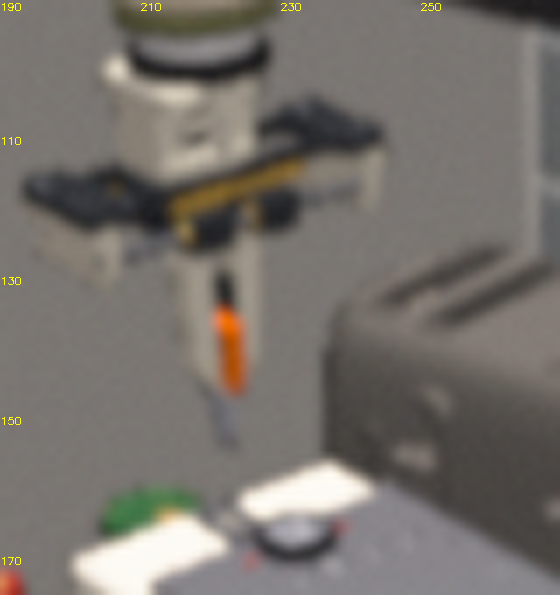

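View pics/t15.png

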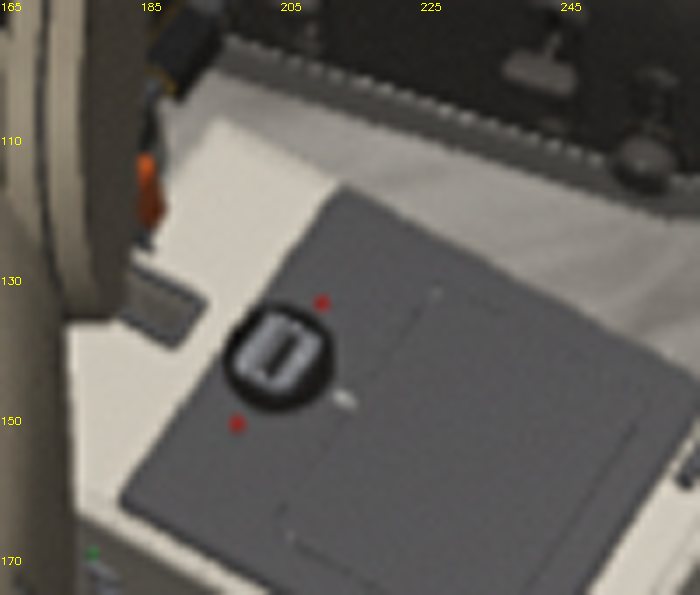

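Emit:
{"fn": "drive_tool", "kwargs": {
  "increments": [
    [1,0.01,0,-0.4,0,0,0],
    [1,0.01,0,-0.8,0,0,0],
    [1,0.01,0,-1.2,0,0,0],
    [1,0.01,0,-1.6,0,0,0],
    [1,0.01,0,-1.9,0,0,0],
    [1,0.01,0,-2.2,0,0,0],
    [1,0.01,0,-2.5,0,0,0],
    [1,0.01,0,-2.7,0,0,0],
    [1,0.01,0,-2.9,0,0,0],
    [1,0.01,0,-2.9,0,0,0],
    [1,0.01,0,-2.9,0,0,0]
  ]
}}

```text
t: 22.93
tool_pos: [0.525, 0.282, 0.2106]
orientation: [-2.357, -2.077, 0.0]
force: [0.8, -0.2, -0.3]
opening: 0.0118
```

Run:
```python
from h import *; from plant import robot
s=robot.read_state();print(s["tool_pos"],s["orientation"],s["force"],s["wrist_torque"],s["opening"],s["t"])
```

```text
[0.524963   0.28199897 0.21057469] [-2.35687183e+00 -2.07716277e+00  2.59628230e-04] [ 0.83835317 -0.19122271 -0.28770266] [-0.06153869  0.02879392  0.0828471 ] 0.01181969035266918 22.9333
```

Entry is clean. I'll lower the rest of the way in small steps.

Emit:
{"fn": "drive_tool", "kwargs": {
  "increments": [
    [1,0,0,-0.08,0,0,0],
    [1,0,0,-0.16,0,0,0],
    [1,0,0,-0.24,0,0,0],
    [1,0,0,-0.3,0,0,0],
    [1,0,0,-0.3,0,0,0],
    [1,0,0,-0.3,0,0,0]
  ]
}}

```text
t: 23.43
tool_pos: [0.5249, 0.282, 0.2031]
orientation: [-2.357, -2.077, 0.0]
force: [0.5, 0.2, -0.6]
opening: 0.0111
```

Emit:
{"fn": "drive_tool", "kwargs": {
  "increments": [
    [1,0,0,-0.04,0,0,0],
    [1,0,0,-0.06,0,0,0],
    [1,0,0,-0.06,0,0,0],
    [1,0,0,-0.06,0,0,0]
  ]
}}

```text
t: 23.77
tool_pos: [0.5251, 0.2821, 0.2027]
orientation: [2.357, 2.077, 0.001]
force: [-2.7, -2.0, 5.1]
opening: 0.0117
```

Emit:
{"fn": "drive_tool", "kwargs": {
  "increments": [
    [0.8,0,0,0.02,0,0,0],
    [0.6,0,0,0.02,0,0,0],
    [0.6,0,0,0.02,0,0,0],
    [0.6,0,0,0.02,0,0,0],
    [0.6,0,0,0.3,0,0,0],
    [0.6,0,0,0.8,0,0,0],
    [0.6,0,0,1.5,0,0,0],
    [0.6,-0.3,0,2.5,0,0,0],
    [0.6,-1.2,0,3.6,0,0,0],
    [0.6,-2.4,0,4.6,0,0,0],
    [0.6,-3.6,0,5.6,0,0,0],
    [0.6,-4.6,0.4,6.4,0,0,0],
    [0.6,-5.2,1.4,7.0,0,0,0],
    [0.6,-5.6,2.6,7.0,0,0,0],
    [0.6,-6.0,4.0,7.0,0,0,0],
    [0.6,-6.4,5.4,7.0,0,0,0],
    [0.6,-6.8,6.8,7.0,0,0,0],
    [0.6,-6.8,6.8,7.0,0,0,0],
    [0.6,-6.8,6.8,7.0,0,0,0]
  ],
  "squeeze": 20
}}

```text
t: 25.35
tool_pos: [0.354, 0.4535, 0.3772]
orientation: [-2.354, -2.081, 0.0]
force: [0.7, -0.5, 0.6]
opening: 0.0373
```

Run:
```python
from h import *; from plant import robot
shot(robot,"scene",190,130,110,90,6,"s16.png");shot(robot,"top",130,90,125,90,6,"t16.png")
s=robot.read_state();print(s["tool_pos"],s["force"],s["opening"],s["t"])
```

```text
[0.35510869 0.45175226 0.37752935] [ 0.51291853 -0.532728   -0.10154455] 0.03748439022035491 25.45
```

View pics/s16.png

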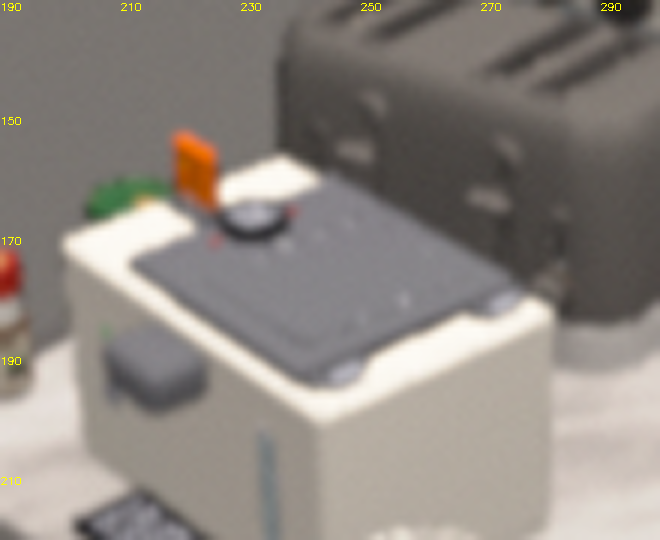

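View pics/t16.png

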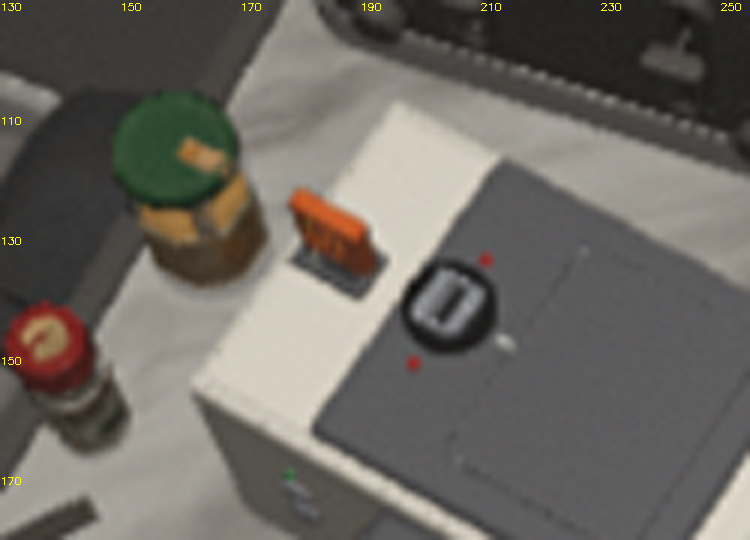

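Run:
```python
from h import *; import cv2; from plant import robot
for cam,f,b in(("top","top0.npy",(175,200,115,142)),("scene","scene0.npy",(213,232,147,170))):
  for I in (np.load(f),robot.read_camera(cam)["image"]):
    im=I[b[2]:b[3],b[0]:b[1]]; h=cv2.cvtColor(np.ascontiguousarray(im),cv2.COLOR_RGB2HSV).astype(int)
    w=np.clip((h[:,:,1]-60)/90,0,1)*((h[:,:,0]<20)|(h[:,:,0]>172))
    yy,xx=np.mgrid[b[2]:b[3],b[0]:b[1]]
    print(cam,w.sum(),(w*xx).sum()/w.sum(),(w*yy).sum()/w.sum())
```

```text
top 111.83333333333333 184.70809736711377 128.58897168405366
top 111.73333333333333 184.97563643595865 128.215692124105
scene 79.62222222222222 221.90315378174716 157.8333798492883
scene 80.77777777777777 222.15887207702892 157.78321870701515
```

Run:
```python
from plant import robot
s=robot.read_state();print(s["tool_pos"],s["force"],s["t"])
print(robot.close_job())
```

```text
[0.35555726 0.4511626  0.37753998] [-0.04592071 -0.63527287  0.14942844] 25.55
the job is handed in; nothing more can be done
None
```

The dispenser is ready again and I handed the job in at 25.6 s. The tool reports no verdict, so these results rest on my own checks.

- **Ball:** I lowered it onto the cradle on the tank floor (about 5 N at contact), let go and backed off. The picture taken before the hatch was shut showed it lying there.
- **Hatch and lock:** I pushed the hatch past its tipping point and it sank shut. I turned the lock clockwise with the key until about 0.26 N m was felt at the stop. The slot now points at the red dots.
- **Key:** It is back in its pocket, upright, within about 0.3 pixel in each image direction of where it started.
- **Arm and bystanders:** The arm stands clear, with only about 0.6 N of reading noise. I did not touch the mug, honey jar or spice jar, and the jars looked in place in the last top view. I did not check the mug's position at the end.

**Not measured:** I could not read the hatch angle, so "drawn down tight" is judged from the slot position and the stop torque. While the key was turning there were small side forces of up to about 6 N, because my estimate of the lock's axis was 2 to 3 mm off. I eased these by shifting the tool.

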